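# Click the light-base turret of a stereo microscope to its clear position

### The arm

A 6-joint arm with a two-finger parallel gripper is mounted at the origin on the work surface. World frame = base frame: x ahead of the robot, y to its left, z up, the work surface at z = 0. Lengths are in m, angles in rad, forces in N, time in s.
With the tool pointing down it reaches from about 0.325 to 0.85 m from the base axis. Payload 15.5 kg.
Tool frame: the origin (TCP) lies at the very end of the fingers, on their centre line; the grasp point (between the pads) lies 19 mm behind it; z points along the fingers, y is the direction in which the jaws open and shut (so a half turn about z gives the same grasp; the last joint's range is limited). The gripper opens to 91 mm and grips with 3 to 60 N. Pads are 32 mm wide; open, the fingers measure 118 mm over their backs; the gripper's body (76 mm by 178 mm) begins 60 mm behind the grasp point.
Start: joints at [-1.405, 0.494, 1.345, -0, 1.302, -0.096], TCP at [0.162, -0.604, 0.183] pointing down, gripper open.
Joint ranges: [-2.91, 2.91], [-0.82, 2.16], [0.22, 2.67], [-1.22, 4.37], [0.12, 2.79], [-3.08, 3.08]. Speed limits (rad/s): [1.89, 1.89, 2.57, 3.01, 3.01, 3.01].

### API

Orientations are given as a unit quaternion [w, x, y, z].
In Python, from station import sensors, imaging, robot gives the robot as it stands.
- The arm moves only by the tool move_arm, never from a script. Its argument "motion" is a list of rows, each a list of 7 numbers: the shift along the tool's x, y, z in mm, then the turn, a rotation vector about the tool's x, y, z in degrees, then the opening, from 0 (shut) to 1 (fully open). In form: [[tx, ty, tz, ax, ay, az, jaw], ...]. A call has 1 to 12 rows; each row is the pose to reach, as a shift and turn from the pose measured when the call began, along the tool's axes at that moment; what a row does not reach only later rows make up. A row lasts 1/12 s, in which the tool goes at most 41.7 mm and 7.16 degrees, less where a joint would pass 70% of its speed; a pose out of reach is approached as far as the arm can. A call with a gripper value outside its range is refused whole. The fingers move at their own pace and stop on an object; the grip force is fixed at half the most. Time passes only in rows, so rows that repeat a pose let the fingers close. It gives the time, the measured TCP pose, the force and the opening at its end, in the units of the state.
- sensors.read_state(): the state, without advancing time (a new reading comes with each control period).
- imaging.read_camera(name): name is "scene" or "top" or "wrist"; returns a dict with "img" (480x640x3 uint8, red, green, blue), "K" (3x3 intrinsics, pixels), "view" (4x4, takes a point from world to camera coordinates). Camera axes: x right, y down, z forward; pixel columns grow to the right and rows downward; lengths in m; the calibration is good to about 2 mm. A picture is of the moment at which its call begins. There is no depth.
- robot.sign_off(): hands the job in, once; it reports no verdict.
The state is a dict: "t": time; "q": joint angles; "dq": joint speeds; "effort": joint torques, N m; "tcp_pos": TCP position; "tool_rot": TCP orientation; "ft_force": force on the tool from outside, world axes, zero at the start; "ft_torque": the same for the moment, N m; "finger_gap": finger opening in m.
Only numpy, scipy, OpenCV 4.12 (cv2) and the standard library are available. Lean on these libraries where they do the work, as an engineer would, in place of code of your own. Each camera call takes 0.05 s, during which the arm holds its last target. There are 200 camera calls.

### The job

The turret in the light base of the stereo microscope is set to one of its small apertures; bring it to the clear position. Push its tabs round with a fingertip, without forcing it, until the broad tab (the one with the largest white circle at its foot) has clicked in at the black index line on the base. Nothing is to be picked up: leave the dish on the stage and the things around the microscope where they are.

Things in the scene. Friction and masses are not known exactly. Their poses are not given: they have to be found in the camera images.
- turret (a joint): Angle of the turret about its upright axis, rad, counterclockwise positive seen from above, endless both ways. At 0 (and any whole turn, 6.283) the broad tab is at the index line; at +1.047 it is 60 degrees counterclockwise of it. A spring roller clicks it in at every 1.047. About 3 N at a tab takes it over the ridge half-way (30 degrees); then it snaps on by itself to the next click.
- disc_top (a point): Centre of the turret's top face, 45 mm above the table; turns with it, y towards the broad tab. The turret is a level black disc, 216 mm diameter, 10 mm thick, part of it out of the base. A white circle at each tab's foot, 83 mm from the centre: 24 mm wide at the broad tab; counterclockwise from it, seen from above, follow 6, 9, 12, 15 and 18 mm.
- broad_tab (a point): Middle of the broad tab, 122 mm from the axis, 41 mm above the table; turns with the turret, y outwards. Six aluminium tabs, 60 degrees apart, jut from the rim, 108 to 136 mm from the axis, 30 to 52 mm above the table. Five are narrow (10 mm), this one is 36 mm wide. In a click, one tab is at the index, one 60 degrees to either side of it, three are inside the base.
- turret_axis (a point): Point on the turret's axis, 41 mm above the table. Fixed axes: z up, y from here to the index position, x to the microscope's rear. The microscope is fixed. Its beige base reaches from x = -145 to 225 mm and y = -215 to 30 mm, its cover is 70 mm high and ends at y = 22 mm; a short black index line lies on that edge at x = 0. Beyond y = 30 mm the table is free under the disc.
- index (a point): The index position, fixed: 122 mm from the turret axis along its y, 41 mm above the table; the middle of whichever tab stands at the index line. Axes as turret_axis. Nothing hangs above it. At the start a narrow tab stands here or, rarely, the turret hangs between two clicks.
- objective (a point): Middle of the objective's lower end, 180 mm above the table, 78 mm from the turret axis along its -y, over the stage plate. Axes as turret_axis. From here up to 450 mm above the table hangs the microscope's head: 75 mm to either side along y, 210 mm towards the rear, and the eyepieces 165 mm towards the front.
- dish_mid (a point): Small clear open dish, 55 mm diameter, 14 mm high, loose on the stage plate (72 mm above the table) under the microscope's objective; the point is its centre. To be left alone.
- jar_mid (a point): Amber specimen jar with a white screw cap, 42 mm diameter, 55 mm high, loose on the table to the left of the turret; the point is its centre. To be left alone.
- slidebox_mid (a point): Closed grey slide box, 95 by 170 mm, 36 mm high, loose on the table; the point is its centre, z up, y along its length. To be left alone.
- forceps_mid (a point): Steel forceps, 150 mm long, 8 mm high, lying loose on the table along their x, to the left of the turret; the point lies in their middle. To be left alone.

How it is judged:
By the outcome, as a careful person would: the job done as asked, in the order asked, and still so for the second after the job is handed in, with the robot touching nothing.
It also fails if it takes over 51 s, if anything falls off the work surface, if the arm or the gripper's body presses on something with over 40 N, if the wrist force passes 120 N, or if a joint passes its speed limit or range.

## Working session

There is one attempt and no reset: what is moved stays moved. The work goes in short steps, Python scripts to look and compute and a tool call to move; the robot and the scene stay as the last step left them, time stands still between calls to the robot, and variables do not carry over. Pictures are saved under pics/ and viewed, about 8 in all and at most 12, crops included, and the job is handed in when it is done.

Besides the shell and the picture viewer there is one more tool, called after "Emit:" by a JSON object that holds its "fn" and its "kwargs", one argument or row to a line. move_arm: Moves the arm, as the interface text tells. Its arguments: {"type":"object","properties":{"motion":{"type":"array","items":{"type":"array","items":{"type":"number"}}}},"required":["motion"]}

```bash
mkdir -p pics; ls
cat > h.py <<'E'
import numpy as np, cv2
from station import sensors, imaging, robot
def cam(n,save=None):
    r=imaging.read_camera(n)
    if save: cv2.imwrite('pics/'+save,r['img'][:,:,::-1])
    np.savez('pics/%s_last.npz'%n,**{k:np.array(r[k]) for k in('img','K','view')})
    return r
def ray(r,uv,z):
    K,V=np.array(r['K']),np.array(r['view']); R,t=V[:3,:3],V[:3,3]
    c=-R.T@t; d=R.T@np.linalg.solve(K,[uv[0],uv[1],1.]); return c+d*(z-c[2])/d[2]
def proj(r,p):
    K,V=np.array(r['K']),np.array(r['view']); q=K@(V[:3,:3]@np.array(p)+V[:3,3]); return q[:2]/q[2]
E
python3 - <<'E'
from h import *
a=cam('top','top0.png');b=cam('scene','scene0.png')
print(sensors.read_state())
for r in(a,b): V=np.array(r['view']);print(-V[:3,:3].T@V[:3,3],V[2,:3])
E
```

```text
pics
{'t': 0.1, 'q': array([-1.40453183e+00,  4.94113678e-01,  1.34608267e+00,  2.84266982e-07,
        1.30248779e+00, -9.55366322e-02]), 'dq': array([ 0.00059234, -0.0022416 , -0.00129207, -0.00182889,  0.00125587,
       -0.00132417]), 'effort': array([ 3.97524069e-03, -8.80238128e+01, -3.82546484e+01,  7.08466396e-02,
        4.81338648e-02, -5.04074683e-05]), 'tcp_pos': array([ 0.1616809 , -0.60333222,  0.18259792]), 'tool_rot': array([-5.45405049e-04,  9.91444605e-01,  1.30526998e-01, -1.91585984e-05]), 'ft_force': array([-0.67248863,  0.77678304, -0.39996742]), 'ft_torque': array([-0.01255876, -0.0181933 , -0.00410711]), 'finger_gap': 0.09117091544663318}
[0.42966568 0.20428831 1.02095939] [ 0.18718754 -0.00808275 -0.98229094]
[0.93426943 0.55125362 0.52837266] [-0.51018752 -0.59081271 -0.62501923]
```

View pics/top0.png

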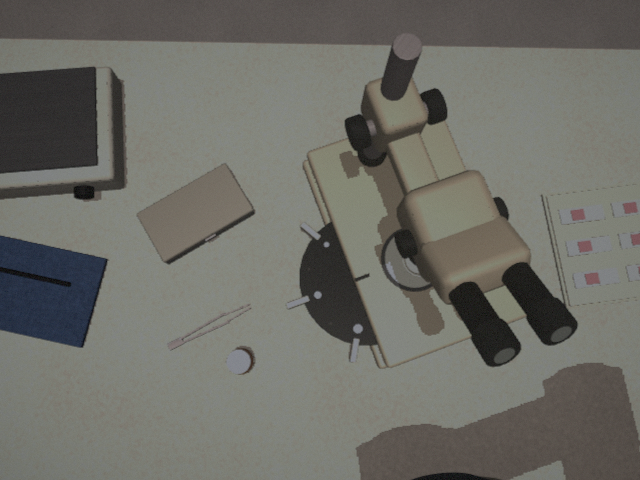

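View pics/scene0.png

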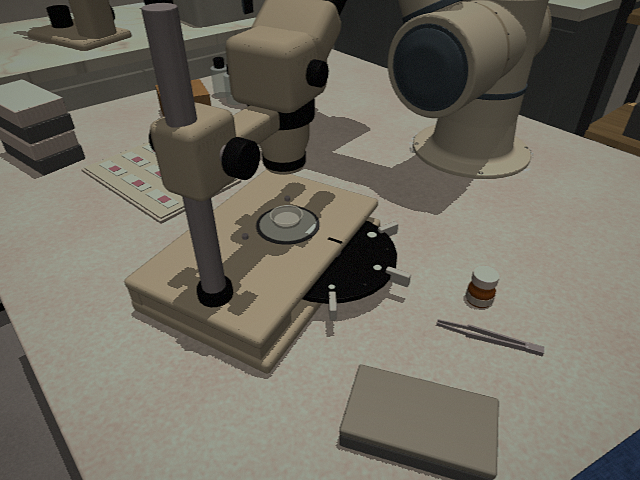

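The top view shows the turret left of the base. Its circles are at about (326,244), (318,295) and (358,328), with tabs at (313,232), (298,301) and (355,348), and the index line is at (362,276). The jar cap is at (239,361) and the forceps at (210,327). Next I'll measure the circles.

Run:
```python
from h import *
r=dict(np.load('pics/top_last.npz')); im=r['img']
g=im.min(2)
P=[]
for c in[(326,244),(318,295),(358,328)]:
    u,v=c; w=g[v-9:v+10,u-9:u+10].astype(float); m=(w>90)
    n,l,st,ce=cv2.connectedComponentsWithStats(m.astype(np.uint8))
    for i in range(1,n):
        p=ray(r,ce[i]+[u-9,v-9],.045); s=np.linalg.norm(ray(r,(u+1,v),.045)-ray(r,(u,v),.045))
        print(c,st[i][4],ce[i]+[u-9,v-9],p,'diam mm',1000*s*2*np.sqrt(st[i][4]/np.pi))
print('scale',s)
for n,uv,z in[('jar',(239,361),.055),('fA',(171,346),.004),('fB',(249,307),.004),('tabA',(313,232),.052),('tabB',(298,301),.052),('tabC',(355,348),.052),('idx',(362,276),.07)]: print(n,ray(r,uv,z))
t=cv2.resize(im[210:375,220:400],None,fx=4,fy=4,interpolation=cv2.INTER_CUBIC)
s=dict(np.load('pics/scene_last.npz'))['img'][215:325,290:430]
s=cv2.resize(s,None,fx=4,fy=4,interpolation=cv2.INTER_CUBIC)
t=t[:600,:]
cv2.imwrite('pics/t1.png',np.clip(t[:560]*1.5,0,255).astype(np.uint8)[:,:,::-1])
cv2.imwrite('pics/s1.png',np.clip(s*1.3,0,255).astype(np.uint8)[:,:,::-1])
```

```text
(326, 244) 13 [318.         236.53846154] [0.6053263  0.18797414 0.045     ] diam mm 6.616581325262796
(326, 244) 23 [326.         244.17391304] [0.59290347 0.17482892 0.045     ] diam mm 8.800875891627435
(318, 295) 48 [317.29166667 294.5       ] [0.51107247 0.18807088 0.045     ] diam mm 12.511564532393319
(318, 295) 1 [309. 300.] [0.50212747 0.20121873 0.045     ] diam mm 1.8058887876901641
(358, 328) 73 [357.49315068 328.31506849] [0.45844434 0.12374621 0.045     ] diam mm 15.29597987504851
scale 0.001586575757750644
jar [0.40573846 0.30846024 0.055     ]
fA [0.42712189 0.42602054 0.004     ]
fB [0.49227453 0.30047788 0.004     ]
tabA [0.61141796 0.19627293 0.052     ]
tabB [0.49979624 0.21865469 0.052     ]
tabC [0.42777211 0.12826161 0.052     ]
idx [0.53890301 0.11863754 0.07      ]
```

View pics/t1.png

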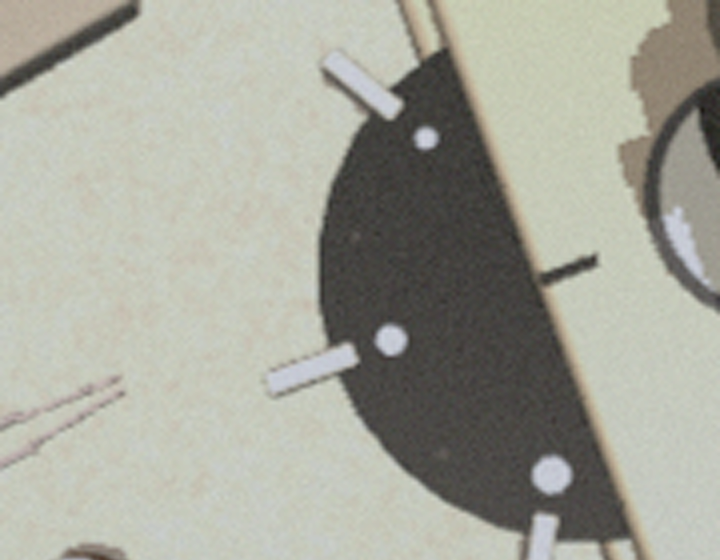

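View pics/s1.png

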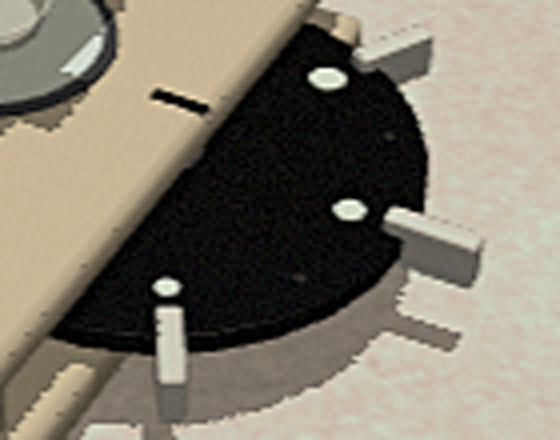

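The circles are 9, 12 and 15 mm at the rear, index and front tabs. So the broad tab is opposite the index, three clicks away. I plan three CCW pushes (index towards the front) on the tab at the index, keeping away from the head. First I'll cross-check the axis with the scene camera and set up a pose-to-move helper.

```bash
cat >> h.py <<'E'
from scipy.spatial.transform import Rotation as Ro
def rel(p,yaw,s=None):
    """row (mm,deg) from measured pose to TCP p, pointing down, tool y at world heading yaw deg"""
    s=s or sensors.read_state(); w,x,y,z=s['tool_rot']; R=Ro.from_quat([x,y,z,w])
    a=np.radians(yaw); Y=[np.cos(a),np.sin(a),0]; Z=[0,0,-1]; T=Ro.from_matrix(np.array([np.cross(Y,Z),Y,Z]).T)
    return np.round(np.r_[1000*R.inv().apply(np.array(p)-s['tcp_pos']),np.degrees((R.inv()*T).as_rotvec())],1).tolist()
E
python3 - <<'E'
from h import *
r=dict(np.load('pics/scene_last.npz')); g=r['img'].min(2); C=[]
for u,v in[(290+167//4,215+287//4),(290+349//4,215+210//4),(290+326//4,215+78//4)]:
    w=g[v-6:v+7,u-7:u+8]; n,l,st,ce=cv2.connectedComponentsWithStats((w>110).astype(np.uint8)); i=l[6,7]
    p=ray(r,ce[i]+[u-7,v-6],.045); C.append(p); print(p.round(4),st[i][4])
A,B,D=C; ax=A+D-B; print('scene axis',ax,np.degrees(np.arctan2(-(B-ax)[0],(B-ax)[1])))
print(rel((.25,-.30,.52),-45))
E
```

```text
[0.5967 0.175  0.045 ] 20
[0.5148 0.1885 0.045 ] 33
[0.462  0.1237 0.045 ] 37
scene axis [0.54387913 0.11024951 0.045     ] 20.409629272254737
[163.9, -270.5, -337.1, -0.1, -0.0, -30.0]
```

Emit:
{"fn": "move_arm", "kwargs": {
  "motion": [
    [0,0,-120,0,0,0,0],
    [0,0,-120,0,0,0,0],
    [0,0,-120,0,0,0,0],
    [164,-270,-337,0,0,-30,0],
    [164,-270,-337,0,0,-30,0],
    [164,-270,-337,0,0,-30,0],
    [164,-270,-337,0,0,-30,0],
    [164,-270,-337,0,0,-30,0],
    [164,-270,-337,0,0,-30,0],
    [164,-270,-337,0,0,-30,0],
    [164,-270,-337,0,0,-30,0],
    [164,-270,-337,0,0,-30,0]
  ]
}}

```text
t: 1.1
tcp_pos: [0.2482, -0.3051, 0.5162]
tool_rot: [-0.001, 0.924, 0.383, 0.0]
ft_force: [0.2, -0.6, 0.5]
finger_gap: 0.014
```

Run:
```python
from h import *
s=sensors.read_state(); print(s['t'],s['tcp_pos'],s['q'])
print(rel((.35,0.0,.52),-15),rel((.38,.2,.52),20.5))
```

```text
1.1 [ 0.24824317 -0.30505538  0.51617051] [-1.04025528e+00 -1.70553803e-02  1.17479243e+00  4.55779030e-04
  1.98512757e+00 -2.54342818e-01]
[287.6, -143.9, -3.5, -0.1, -0.1, -30.0] [450.2, -264.1, -3.2, -0.0, -0.1, -65.5]
```

Emit:
{"fn": "move_arm", "kwargs": {
  "motion": [
    [288,-144,-4,0,0,-30,0],
    [288,-144,-4,0,0,-30,0],
    [288,-144,-4,0,0,-30,0],
    [288,-144,-4,0,0,-30,0],
    [288,-144,-4,0,0,-30,0],
    [288,-144,-4,0,0,-30,0],
    [288,-144,-4,0,0,-30,0],
    [288,-144,-4,0,0,-30,0],
    [450,-264,-4,0,0,-65,0],
    [450,-264,-4,0,0,-65,0],
    [450,-264,-4,0,0,-65,0],
    [450,-264,-4,0,0,-65,0]
  ]
}}

```text
t: 2.1
tcp_pos: [0.3715, 0.1507, 0.5207]
tool_rot: [-0.0, 0.623, 0.782, 0.0]
ft_force: [1.1, -0.7, 0.3]
finger_gap: 0.0007
```

```bash
cat >> h.py <<'E'
AX=np.array([.542,.1104]); PH=20.5
def pol(r,th,z):
    """polar about turret axis: th deg CCW from index"""
    a=np.radians(PH+90+th); return (AX[0]+r*np.cos(a),AX[1]+r*np.sin(a),z)
E
python3 - <<'E'
from h import *
s=sensors.read_state(); print(s['t'],s['tcp_pos'],s['q'])
print(rel((.40,.22,.45),10), rel(pol(.136,-14,.10),PH-14),pol(.136,-14,.1))
E
```

```text
2.1 [0.37151162 0.15071158 0.52065374] [ 2.34997585e-01 -4.19720670e-03  1.15090602e+00  1.33403756e-03
  1.99479250e+00  9.02524451e-03]
[61.0, 43.3, 70.7, 0.0, -0.1, 3.0] [57.0, 172.4, 420.7, 0.0, -0.1, 6.5] (np.float64(0.5266043629275647), np.float64(0.2455257723720159), 0.1)
```

Emit:
{"fn": "move_arm", "kwargs": {
  "motion": [
    [61,43,70,0,0,3,0],
    [61,43,70,0,0,3,0],
    [61,43,70,0,0,3,0],
    [57,172,420,0,0,6.5,0],
    [57,172,420,0,0,6.5,0],
    [57,172,420,0,0,6.5,0],
    [57,172,420,0,0,6.5,0],
    [57,172,420,0,0,6.5,0],
    [57,172,420,0,0,6.5,0],
    [57,172,420,0,0,6.5,0],
    [57,172,420,0,0,6.5,0],
    [57,172,420,0,0,6.5,0]
  ]
}}

```text
t: 3.1
tcp_pos: [0.5264, 0.2453, 0.0984]
tool_rot: [-0.001, 0.666, 0.746, 0.0]
ft_force: [1.1, 0.0, 0.1]
finger_gap: 0.0003
```

Run:
```python
from h import *
s=sensors.read_state(); print(s['t'],s['tcp_pos'],s['q'],s['ft_force'])
print(rel(pol(.136,-14,.10),PH-14))
cam('top','top1.png')
for th in(-14,-10,-5,0,5,10,15,20,25,30,34): print(th,rel(pol(.134,th,.036),PH+th))
```

```text
3.1 [0.5263515  0.24532498 0.09844453] [3.32537967e-01 5.26579348e-01 1.55455575e+00 1.37905130e-03
 1.06089258e+00 2.18746109e-01] [1.10450428 0.01926414 0.06089722]
[0.2, 0.3, -1.6, -0.0, -0.1, -0.0]
-14 [-1.1, 1.8, 55.6, -0.4, 0.0, -0.0]
-10 [-1.4, -7.6, 55.6, -0.5, 0.0, -4.0]
-5 [-2.7, -19.2, 55.7, -0.5, 0.0, -9.0]
0 [-5.1, -30.7, 55.8, -0.5, -0.0, -14.0]
5 [-8.4, -41.9, 55.9, -0.5, -0.0, -19.0]
10 [-12.7, -52.7, 56.0, -0.5, -0.1, -24.0]
15 [-17.9, -63.2, 56.1, -0.4, -0.1, -29.0]
20 [-24.0, -73.2, 56.2, -0.4, -0.1, -34.0]
25 [-31.0, -82.5, 56.2, -0.4, -0.1, -39.0]
30 [-38.8, -91.3, 56.3, -0.4, -0.1, -44.0]
34 [-45.5, -97.8, 56.4, -0.4, -0.2, -48.0]
```

View pics/top1.png

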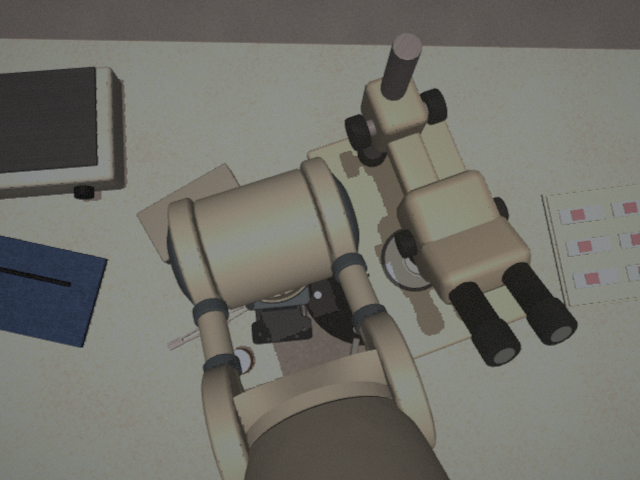

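The top view shows the fingers over the free table beside the index tab, and the wide wrist clear of the microscope head (left edge near column 400). Now I'll lower and push.

Emit:
{"fn": "move_arm", "kwargs": {
  "motion": [
    [-1,2,30,0,0,0,0],
    [-1,2,56,0,0,0,0],
    [-1,2,56,0,0,0,0],
    [-1.4,-7.6,56,0,0,-4,0],
    [-2.7,-19.2,56,0,0,-9,0],
    [-5.1,-30.7,56,0,0,-14,0],
    [-8.4,-41.9,56,0,0,-19,0],
    [-10.5,-47.5,56,0,0,-21.5,0],
    [-12.7,-52.7,56,0,0,-24,0],
    [-15.3,-58,56,0,0,-26.5,0],
    [-17.9,-63.2,56,0,0,-29,0],
    [-17.9,-63.2,56,0,0,-29,0]
  ]
}}

```text
t: 4.15
tcp_pos: [0.4638, 0.2193, 0.0378]
tool_rot: [-0.003, 0.457, 0.889, -0.002]
ft_force: [0.0, -0.1, 0.1]
finger_gap: 0.0006
```

Run:
```python
from h import *
s=sensors.read_state(); print(s['t'],s['tcp_pos'],s['ft_force'])
for th in(15,18,21,24,27,30): print(th,rel(pol(.134,th,.036),PH+th))
```

```text
4.15 [0.46377073 0.21931116 0.03778248] [ 0.01192159 -0.06817559  0.12065866]
15 [-0.1, 0.5, 1.8, -0.4, -0.2, 0.1]
18 [-0.3, -6.6, 1.8, -0.4, -0.2, -2.9]
21 [-0.8, -13.6, 1.9, -0.4, -0.2, -5.9]
24 [-1.7, -20.5, 1.9, -0.4, -0.2, -8.9]
27 [-3.0, -27.4, 2.0, -0.4, -0.2, -11.9]
30 [-4.6, -34.2, 2.0, -0.3, -0.2, -14.9]
```

No contact force at +15°, so I'll look before pushing further.

Run:
```python
from h import *
a=cam('scene')['img'][170:400,260:580]; b=cam('wrist')['img']
a=cv2.resize(a,(400,288)); b=cv2.resize(b,(400,300))
o=np.zeros((300,800,3),np.uint8); o[:288,:400]=a; o[:,400:]=b
cv2.imwrite('pics/c2.png',o[:,:,::-1])
```

```text
(no output)
```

View pics/c2.png

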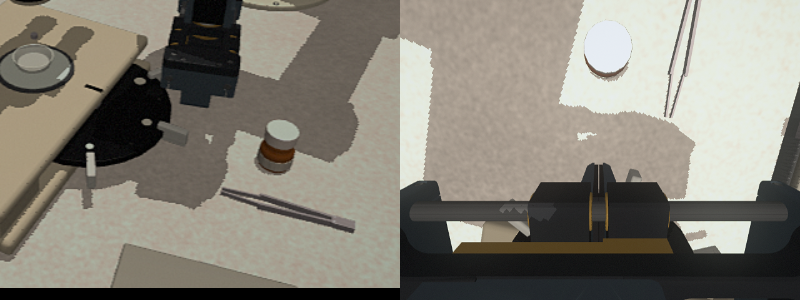

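The scene crop shows a tab at the index, another to the rear, and the finger in front of the index tab. I'll measure the circles to see whether it clicked on or the finger missed.

```bash
cat >> h.py <<'E'
def circles(r):
    """white blobs on the disc (z=45mm) at 60..100 mm from axis: angle from index, radius, diameter, mm"""
    g=cv2.GaussianBlur(r['img'].min(2),(3,3),0); out=[]
    n,l,st,ce=cv2.connectedComponentsWithStats((g>75).astype(np.uint8))
    for i in range(1,n):
        if not 5<st[i][4]<300: continue
        p=ray(r,ce[i],.045); d=p[:2]-AX; R=np.hypot(*d)
        px=abs(np.cross((ray(r,ce[i]+[1,0],.045)-p)[:2],(ray(r,ce[i]+[0,1],.045)-p)[:2]))
        if .070<R<.097: out.append([round(np.degrees(np.arctan2(d[1],d[0]))-90-PH,1),round(1000*R,1),round(2000*np.sqrt(st[i][4]*px/np.pi),1)])
    return out
E
python3 - <<'E' 2>/dev/null
from h import *
print(circles(dict(np.load('pics/scene_last.npz')))); print(circles(cam('top')))
E
```

```text
[[np.float64(59.9), np.float64(80.9), np.float64(13.5)], [np.float64(-1.3), np.float64(82.9), np.float64(10.9)], [np.float64(-60.7), np.float64(84.4), np.float64(9.7)]]
[]
```

```bash
python3 - <<'E' 2>/dev/null
from h import *
r=dict(np.load('pics/scene_last.npz')); r['img']=cv2.imread('pics/scene0.png')[:,:,::-1]
print(circles(r))
E
```

```text
[[np.float64(60.0), np.float64(81.4), np.float64(15.5)], [np.float64(-1.3), np.float64(82.7), np.float64(12.3)], [np.float64(-60.7), np.float64(84.6), np.float64(9.3)]]
```

```bash
python3 - <<'E' 2>/dev/null
from h import *
r=dict(np.load('pics/scene_last.npz')); print(proj(r,sensors.read_state()['tcp_pos']))
o=np.vstack([np.hstack([cv2.resize(x[215:325,300:480],None,fx=4,fy=4,interpolation=2)[:, :]]) for x in [r['img']]])
cv2.imwrite('pics/c3.png',np.clip(o*1.5,0,255).astype(np.uint8)[:,:,::-1])
E
```

```text
[413.34548406 267.19002083]
```

View pics/c3.png

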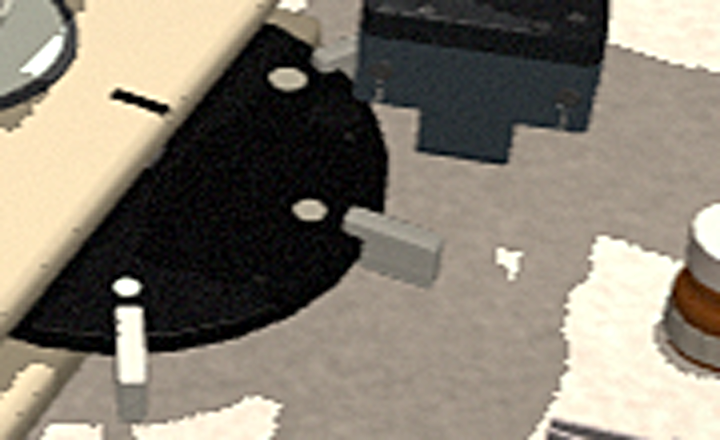

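The turret has not turned: the circles are the same size as before. The fingertip edge is at about pixel (416,255), but the TCP projects to (413,267). I'll work out where the tip really is.

```bash
python3 - <<'E' 2>/dev/null
from h import *
r=dict(np.load('pics/scene_last.npz')); s=sensors.read_state(); print(s['tcp_pos'],s['t'],s['q'])
w,x,y,z=s['tool_rot']; R=Ro.from_quat([x,y,z,w]); print(R.as_matrix().round(3))
for dz in(0,-.02):
  print(dz,[(a,b,proj(r,s['tcp_pos']+R.apply([a,b,dz])).round(0).tolist()) for a in(-.016,.016) for b in(-.0135,.0135)])
b=dict(np.load('pics/wrist_last.npz')); print(proj(b,s['tcp_pos']), [proj(b,pol(.136,t,.052)).round() for t in(-2.3,0,2.3,60)])
t=cam('top')['img']; u,v=proj(dict(np.load('pics/top_last.npz')),s['tcp_pos']).astype(int);print(u,v)
o=np.hstack([cv2.resize(b['img'][200:480,180:500],(400,350)),cv2.resize(t[v-60:v+60,u-60:u+77],(400,350),interpolation=2)])
cv2.imwrite('pics/c4.png',np.clip(o*1.8,0,255).astype(np.uint8)[:,:,::-1])
E
```

```text
[0.46492712 0.21986984 0.03710587] 4.3 [ 3.24782999e-01  5.44660157e-01  1.76723028e+00  1.45978661e-03
  8.36030343e-01 -2.93379664e-01]
[[-0.579  0.815 -0.006]
 [ 0.816  0.579 -0.001]
 [ 0.003 -0.006 -1.   ]]
0 [(-0.016, -0.0135, [404.0, 260.0]), (-0.016, 0.0135, [402.0, 271.0]), (0.016, -0.0135, [424.0, 263.0]), (0.016, 0.0135, [423.0, 275.0])]
-0.02 [(-0.016, -0.0135, [405.0, 250.0]), (-0.016, 0.0135, [403.0, 261.0]), (0.016, -0.0135, [426.0, 254.0]), (0.016, 0.0135, [425.0, 265.0])]
[318.10144205 269.13626502] [array([387., 285.]), array([378., 283.]), array([369., 280.]), array([158., 336.])]
296 323
```

View pics/c4.png

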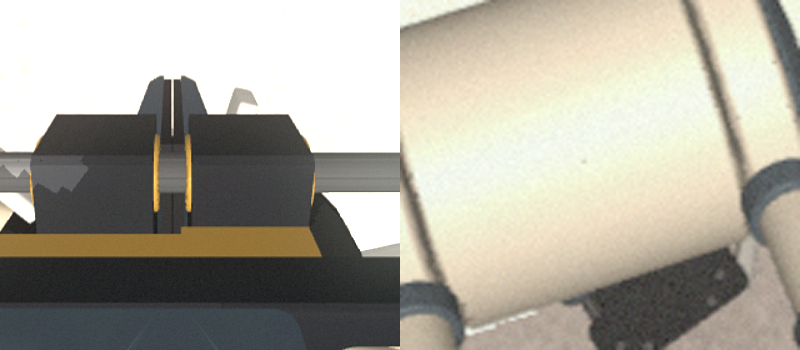

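```bash
python3 - <<'E' 2>/dev/null
from h import *
s=sensors.read_state(); w,x,y,z=s['tool_rot']; R=Ro.from_quat([x,y,z,w])
for n in('wrist','scene'):
  b=dict(np.load(f'pics/{n}_last.npz')); V=b['view']; print(n,R.inv().apply(-V[:3,:3].T@V[:3,3]-s['tcp_pos']).round(3),R.inv().apply(V[2,:3]).round(2))
  for dz in(0,-.015,-.03): print(dz,[(a,c,proj(b,s['tcp_pos']+R.apply([a,c,dz])).round(0).tolist()) for a in(-.016,.016) for c in(-.009,.009)])
# intensity column through finger tip in scene
b=dict(np.load('pics/scene_last.npz'))['img']; print(b[240:285:2,416].tolist()); 
b=dict(np.load('pics/wrist_last.npz'))['img']; print(b[255:275:2,300:340:3].sum(2).tolist())
E
```

```text
wrist [ 0.078 -0.    -0.203] [-0.28 -0.    0.96]
0 [(-0.016, -0.009, [304.0, 293.0]), (-0.016, 0.009, [332.0, 293.0]), (0.016, -0.009, [303.0, 244.0]), (0.016, 0.009, [333.0, 244.0])]
-0.015 [(-0.016, -0.009, [303.0, 304.0]), (-0.016, 0.009, [333.0, 304.0]), (0.016, -0.009, [302.0, 252.0]), (0.016, 0.009, [334.0, 252.0])]
-0.03 [(-0.016, -0.009, [302.0, 316.0]), (-0.016, 0.009, [335.0, 316.0]), (0.016, -0.009, [301.0, 261.0]), (0.016, 0.009, [335.0, 261.0])]
scene [-0.     0.572 -0.495] [-0.19 -0.75  0.63]
0 [(-0.016, -0.009, [404.0, 262.0]), (-0.016, 0.009, [402.0, 269.0]), (0.016, -0.009, [424.0, 265.0]), (0.016, 0.009, [423.0, 273.0])]
-0.015 [(-0.016, -0.009, [405.0, 255.0]), (-0.016, 0.009, [403.0, 262.0]), (0.016, -0.009, [425.0, 258.0]), (0.016, 0.009, [424.0, 265.0])]
-0.03 [(-0.016, -0.009, [406.0, 247.0]), (-0.016, 0.009, [404.0, 255.0]), (0.016, -0.009, [427.0, 251.0]), (0.016, 0.009, [426.0, 258.0])]
[[29, 33, 37], [26, 32, 33], [29, 33, 34], [24, 30, 33], [27, 32, 33], [25, 29, 30], [26, 33, 36], [20, 21, 24], [110, 103, 92], [101, 95, 86], [110, 102, 93], [109, 100, 92]
[... 194 characters left out ...]
, 498, 496, 487, 488, 473, 468, 479, 473, 464, 464], [492, 486, 490, 497, 505, 495, 485, 483, 479, 477, 472, 475, 461, 462], [489, 490, 488, 517, 505, 492, 485, 477, 482, 488, 475, 474, 465, 457], [499, 500, 302, 170, 502, 484, 478, 476, 399, 168, 418, 473, 460, 464], [506, 196, 154, 163, 284, 274, 409, 271, 270, 163, 150, 304, 467, 459], [200, 155, 166, 157, 109, 112, 394, 118, 149, 151, 159, 155, 345, 456], [154, 164, 162, 158, 107, 113, 400, 111, 125, 160, 161, 162, 139, 466], [153, 162, 163, 162, 115, 108, 411, 114, 112, 151, 157, 157, 149, 488], [158, 160, 164, 155, 113, 109, 410, 117, 114, 158, 159, 158, 157, 513], [156, 153, 156, 164, 107, 101, 410, 111, 115, 160, 155, 158, 155, 376]]
```

Both views agree that the real fingertip ends about 30 mm short of the reported TCP. The finger therefore passed over the tab without touching it. I'll go back over it and descend to TCP z of about 10 mm, which puts the real tip near 38 mm.

```bash
python3 - <<'E' 2>/dev/null
from h import *
print(rel(pol(.135,-14,.075),PH-14)); print(rel(pol(.135,-14,.010),PH-14))
E
```

```text
[-15.6, 64.4, -38.6, -0.4, -0.1, 28.9]
[-15.8, 64.8, 26.4, -0.4, -0.1, 28.9]
```

Emit:
{"fn": "move_arm", "kwargs": {
  "motion": [
    [0,0,-38,0,0,0,0],
    [-16,64,-38,0,0,29,0],
    [-16,64,-38,0,0,29,0],
    [-16,64,-38,0,0,29,0],
    [-16,64,-38,0,0,29,0],
    [-16,64,-38,0,0,29,0],
    [-16,64,-38,0,0,29,0],
    [-16,64,-10,0,0,29,0],
    [-16,64,15,0,0,29,0],
    [-16,64,26,0,0,29,0],
    [-16,64,26,0,0,29,0],
    [-16,64,26,0,0,29,0]
  ]
}}

```text
t: 5.35
tcp_pos: [0.5261, 0.2438, 0.0106]
tool_rot: [-0.002, 0.666, 0.746, -0.003]
ft_force: [-0.1, -0.1, 0.4]
finger_gap: 0.0007
```

```bash
python3 - <<'E' 2>/dev/null
from h import *
s=sensors.read_state(); print(s['t'],s['tcp_pos'],s['ft_force'])
r=cam('scene'); print(circles(r)); a=r['img'][195:345,300:480]; b=cam('wrist')['img'][220:370,230:430]
cv2.imwrite('pics/c5.png',np.clip(np.hstack([cv2.resize(a,(400,333),interpolation=2),cv2.resize(b,(400,333))])*1.5,0,255).astype(np.uint8)[:,:,::-1])
for th in range(-14,33,3): print(th,rel(pol(.135,th,.010),PH+th))
E
```

```text
5.35 [0.52605354 0.24379964 0.01061508] [-0.12005376 -0.12037825  0.39715119]
[[np.float64(-60.9), np.float64(84.8), np.float64(8.2)]]
-14 [0.4, -0.2, 1.6, -0.3, -0.0, -0.1]
-11 [0.3, -7.3, 1.7, -0.3, -0.0, -3.1]
-8 [-0.3, -14.3, 1.7, -0.3, -0.0, -6.1]
-5 [-1.2, -21.3, 1.8, -0.3, -0.0, -9.1]
-2 [-2.5, -28.3, 1.8, -0.3, -0.0, -12.1]
1 [-4.2, -35.1, 1.8, -0.3, -0.0, -15.1]
4 [-6.2, -41.9, 1.9, -0.3, -0.0, -18.1]
7 [-8.6, -48.6, 1.9, -0.3, -0.1, -21.1]
10 [-11.3, -55.1, 1.9, -0.3, -0.1, -24.1]
13 [-14.3, -61.5, 2.0, -0.3, -0.1, -27.1]
16 [-17.7, -67.7, 2.0, -0.3, -0.1, -30.1]
19 [-21.4, -73.7, 2.0, -0.3, -0.1, -33.1]
22 [-25.4, -79.5, 2.0, -0.3, -0.1, -36.1]
25 [-29.7, -85.1, 2.1, -0.3, -0.1, -39.1]
28 [-34.3, -90.5, 2.1, -0.3, -0.1, -42.1]
31 [-39.2, -95.6, 2.1, -0.3, -0.1, -45.1]
```

View pics/c5.png

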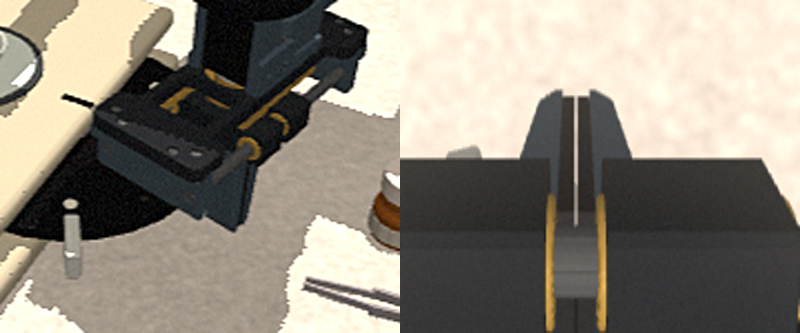

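The fingertip is down on the rear side of the index tab, with the tab visible at left in the wrist view at about (465,152). Pushing gently.

Emit:
{"fn": "move_arm", "kwargs": {
  "motion": [
    [0.3,-7.3,1,0,0,-3,0],
    [-0.3,-14.3,1,0,0,-6,0],
    [-1.2,-21.3,1,0,0,-9,0],
    [-2.5,-28.3,1,0,0,-12,0],
    [-4.2,-35,1,0,0,-15,0],
    [-6.2,-42,1,0,0,-18,0],
    [-8.6,-48.6,1,0,0,-21,0],
    [-8.6,-48.6,1,0,0,-21,0]
  ]
}}

```text
t: 6.12
tcp_pos: [0.4797, 0.2301, 0.0122]
tool_rot: [-0.001, 0.518, 0.856, -0.001]
ft_force: [0.9, -0.1, 0.5]
finger_gap: 0.0001
```

```bash
python3 - <<'E' 2>/dev/null
from h import *
s=sensors.read_state(); print(s['t'],s['tcp_pos'],s['ft_force'])
r=cam('scene'); print(circles(r))
for th in range(7,35,3): print(th,rel(pol(.135,th,.010),PH+th,s))
E
```

```text
6.1167 [0.47973584 0.23010703 0.01220599] [ 0.89257589 -0.14587355  0.54846161]
[[np.float64(-285.9), np.float64(80.1), np.float64(13.6)], [np.float64(-46.5), np.float64(84.5), np.float64(7.2)]]
7 [0.1, -0.0, 2.2, -0.2, -0.1, 0.1]
10 [-0.1, -7.1, 2.2, -0.2, -0.1, -2.9]
13 [-0.6, -14.2, 2.2, -0.2, -0.1, -5.9]
16 [-1.5, -21.2, 2.3, -0.2, -0.1, -8.9]
19 [-2.8, -28.1, 2.3, -0.2, -0.1, -11.9]
22 [-4.5, -35.0, 2.3, -0.2, -0.1, -14.9]
25 [-6.4, -41.8, 2.3, -0.2, -0.1, -17.9]
28 [-8.8, -48.4, 2.3, -0.2, -0.1, -20.9]
31 [-11.5, -55.0, 2.4, -0.1, -0.1, -23.9]
34 [-14.5, -61.4, 2.4, -0.1, -0.1, -26.9]
```

The turret turned about 14°, so the tab leads the finger by about 7°. Continuing past the ridge.

Emit:
{"fn": "move_arm", "kwargs": {
  "motion": [
    [-0.1,-7.1,1,0,0,-3,0],
    [-0.6,-14.2,1,0,0,-6,0],
    [-1.5,-21.2,1,0,0,-9,0],
    [-2.8,-28.1,1,0,0,-12,0],
    [-4,-33,1,0,0,-14,0],
    [-5,-37.3,1,0,0,-16,0],
    [-6.4,-41.8,1,0,0,-18,0],
    [-7.5,-45,1,0,0,-19.5,0],
    [-7.5,-45,1,0,0,-19.5,0],
    [-7.5,-45,1,0,0,-19.5,0]
  ]
}}

```text
t: 7.0
tcp_pos: [0.4445, 0.2032, 0.0117]
tool_rot: [-0.001, 0.368, 0.93, -0.0]
ft_force: [-1.1, -0.8, -0.3]
finger_gap: 0.0006
```

```bash
python3 - <<'E' 2>/dev/null
from h import *
s=sensors.read_state(); print(s['t'],s['tcp_pos'],s['ft_force'])
r=cam('scene'); print(circles(r))
for th,z in((26.5,.075),(-14,.075),(-14,.010)): print(th,rel(pol(.135,th,z),PH+th,s))
E
```

```text
7.0 [0.44448822 0.20319681 0.01169319] [-1.07007053 -0.83279691 -0.32624701]
[[np.float64(33.2), np.float64(81.6), np.float64(10.3)], [np.float64(-27.1), np.float64(84.0), np.float64(9.6)]]
26.5 [0.5, -1.4, -63.3, -0.1, -0.1, -0.2]
-14 [-31.5, 86.3, -63.5, -0.1, -0.1, 40.3]
-14 [-31.6, 86.4, 1.5, -0.1, -0.1, 40.3]
```

The tab is at 33°, right around the ridge. A few more degrees.

Emit:
{"fn": "move_arm", "kwargs": {
  "motion": [
    [-0.1,-5,0,0,0,-2,0],
    [-0.4,-10,0,0,0,-4,0],
    [-0.4,-10,0,0,0,-4,0],
    [-0.4,-10,0,0,0,-4,0]
  ]
}}

```text
t: 7.38
tcp_pos: [0.4383, 0.1958, 0.0117]
tool_rot: [-0.001, 0.336, 0.942, -0.0]
ft_force: [1.1, -0.1, 0.1]
finger_gap: -0.0001
```

```bash
cat > p.py <<'E'
from h import *
s=sensors.read_state(); print(s['t'],s['tcp_pos'],s['ft_force'])
r=cam('scene'); print([[float(x) for x in c] for c in circles(r)])
for th,z in((29,.075),(-14,.075),(-14,.010)): print(th,rel(pol(.135,th,z),PH+th,s))
E
python3 p.py 2>/dev/null
```

```text
7.3833 [0.43830589 0.1958384  0.01171846] [ 1.09200273 -0.05136033  0.06585458]
[[55.0, 80.7, 10.5], [-6.1, 83.0, 7.6], [-65.5, 84.6, 6.3]]
29 [0.7, 2.3, -63.3, -0.1, -0.1, 1.2]
-14 [-37.4, 93.6, -63.4, -0.1, -0.1, 44.2]
-14 [-37.6, 93.7, 1.6, -0.1, -0.1, 44.2]
```

The turret snapped on, and the index tab is now the 9 mm one, still settling. Going back for the second push.

Emit:
{"fn": "move_arm", "kwargs": {
  "motion": [
    [0,2,-40,0,0,0,0],
    [0,2,-63,0,0,0,0],
    [-37,94,-63,0,0,44,0],
    [-37,94,-63,0,0,44,0],
    [-37,94,-63,0,0,44,0],
    [-37,94,-63,0,0,44,0],
    [-37,94,-63,0,0,44,0],
    [-37,94,-63,0,0,44,0],
    [-37,94,-63,0,0,44,0],
    [-37,94,-35,0,0,44,0],
    [-37,94,0,0,0,44,0],
    [-37,94,1,0,0,44,0]
  ]
}}

```text
t: 8.43
tcp_pos: [0.5238, 0.2443, 0.0062]
tool_rot: [-0.002, 0.664, 0.748, -0.003]
ft_force: [-1.6, -0.9, -0.3]
finger_gap: 0.0005
```

```bash
cat > p2.py <<'E'
from h import *
s=sensors.read_state(); print(s['t'],s['tcp_pos'],s['ft_force'])
r=cam('scene'); print([[float(x) for x in c] for c in circles(r)])
for th in (-14,-9,-5,-1,3,7,11,15): print(th,rel(pol(.135,th,.011),PH+th,s))
E
python3 p2.py 2>/dev/null
```

```text
8.4333 [0.52381936 0.2443338  0.00618066] [-1.6036087  -0.85693321 -0.29964323]
[[61.2, 79.9, 7.7], [-61.0, 85.0, 4.9]]
-14 [-0.2, 2.9, -4.8, -0.5, 0.0, 0.3]
-9 [-0.6, -8.9, -4.7, -0.5, 0.0, -4.7]
-5 [-1.7, -18.3, -4.7, -0.5, 0.0, -8.7]
-1 [-3.4, -27.5, -4.6, -0.5, -0.0, -12.7]
3 [-5.8, -36.6, -4.5, -0.5, -0.0, -16.7]
7 [-8.8, -45.6, -4.4, -0.5, -0.0, -20.7]
11 [-12.5, -54.3, -4.4, -0.5, -0.1, -24.7]
15 [-16.7, -62.7, -4.3, -0.5, -0.1, -28.7]
```

Emit:
{"fn": "move_arm", "kwargs": {
  "motion": [
    [-0.3,0,-4,0,0,0,0],
    [-0.6,-8.9,-4,0,0,-5,0],
    [-1.7,-18.3,-4,0,0,-9,0],
    [-3.4,-27.5,-4,0,0,-13,0],
    [-5.8,-36.6,-4,0,0,-17,0],
    [-8.8,-45.6,-4,0,0,-21,0],
    [-12.5,-54.3,-4,0,0,-25,0],
    [-16.7,-62.7,-4,0,0,-29,0],
    [-16.7,-62.7,-4,0,0,-29,0]
  ]
}}

```text
t: 9.23
tcp_pos: [0.4642, 0.2204, 0.0149]
tool_rot: [-0.002, 0.453, 0.891, -0.002]
ft_force: [0.3, 0.2, -0.1]
finger_gap: 0.0005
```

```bash
sed -i 's/in (-14.*15)/in (15,19,21,23,25,26.5,28,29.5)/' p2.py; python3 p2.py 2>/dev/null
```

```text
9.2333 [0.46418372 0.22041906 0.01491041] [ 0.28216691  0.2184734  -0.07396561]
[[21.1, 82.0, 6.7], [-39.4, 84.5, 4.9]]
15 [0.2, -0.5, 3.9, -0.3, -0.1, 0.6]
19 [0.0, -9.9, 4.0, -0.3, -0.2, -3.4]
21 [-0.4, -14.6, 4.0, -0.3, -0.2, -5.4]
23 [-0.9, -19.3, 4.0, -0.3, -0.2, -7.4]
25 [-1.6, -24.0, 4.0, -0.3, -0.2, -9.4]
26.5 [-2.2, -27.5, 4.0, -0.3, -0.2, -10.9]
28 [-2.9, -30.9, 4.1, -0.3, -0.2, -12.4]
29.5 [-3.7, -34.4, 4.1, -0.3, -0.2, -13.9]
```

Emit:
{"fn": "move_arm", "kwargs": {
  "motion": [
    [0,-9.9,3,0,0,-3.5,0],
    [-0.4,-14.6,3,0,0,-5.5,0],
    [-0.9,-19.3,3,0,0,-7.5,0],
    [-1.6,-24,3,0,0,-9.5,0],
    [-2.2,-27.5,3,0,0,-11,0],
    [-2.9,-31,3,0,0,-12.5,0],
    [-3.7,-34.4,3,0,0,-14,0],
    [-3.7,-34.4,3,0,0,-14,0],
    [-3.7,-34.4,3,0,0,-14,0],
    [-3.7,-34.4,3,0,0,-14,0]
  ]
}}

```text
t: 10.12
tcp_pos: [0.4401, 0.1981, 0.0124]
tool_rot: [-0.002, 0.345, 0.939, -0.001]
ft_force: [-0.0, -0.4, -0.2]
finger_gap: 0.0004
```

```bash
python3 p.py 2>/dev/null
```

```text
10.1167 [0.44014253 0.19807619 0.01237172] [-0.01100734 -0.41198397 -0.15745957]
[[61.5, 80.7, 6.9]]
29 [0.8, -0.7, -62.6, -0.2, -0.2, 0.2]
-14 [-35.8, 91.3, -63.0, -0.2, -0.1, 43.2]
-14 [-35.9, 91.4, 2.0, -0.2, -0.1, 43.2]
```

The second click is done. Going back for the third.

Emit:
{"fn": "move_arm", "kwargs": {
  "motion": [
    [0,2,-40,0,0,0,0],
    [0,2,-63,0,0,0,0],
    [-36,91,-63,0,0,43,0],
    [-36,91,-63,0,0,43,0],
    [-36,91,-63,0,0,43,0],
    [-36,91,-63,0,0,43,0],
    [-36,91,-63,0,0,43,0],
    [-36,91,-63,0,0,43,0],
    [-36,91,-63,0,0,43,0],
    [-36,91,-35,0,0,43,0],
    [-36,91,-3,0,0,43,0],
    [-36,91,-1,0,0,43,0]
  ]
}}

```text
t: 11.17
tcp_pos: [0.5238, 0.2433, 0.009]
tool_rot: [-0.003, 0.663, 0.748, -0.004]
ft_force: [-1.7, -1.2, -1.9]
finger_gap: 0.0002
```

```bash
sed -i 's/in (15.*29.5)/in (-14,-9,-5,-1,3,7,11,15)/' p2.py; python3 p2.py 2>/dev/null
```

```text
11.1667 [0.52375037 0.24329712 0.00896685] [-1.71677822 -1.1821338  -1.87588016]
[]
-14 [0.9, 3.1, -2.1, -0.6, 0.1, 0.4]
-9 [0.4, -8.7, -1.9, -0.6, 0.0, -4.6]
-5 [-0.6, -18.1, -1.9, -0.6, 0.0, -8.6]
-1 [-2.4, -27.3, -1.8, -0.6, -0.0, -12.6]
3 [-4.7, -36.4, -1.7, -0.6, -0.0, -16.6]
7 [-7.7, -45.4, -1.6, -0.6, -0.0, -20.6]
11 [-11.4, -54.1, -1.5, -0.6, -0.1, -24.6]
15 [-15.6, -62.5, -1.4, -0.6, -0.1, -28.6]
```

Emit:
{"fn": "move_arm", "kwargs": {
  "motion": [
    [0.9,0,-2,0,0,0,0],
    [0.4,-8.7,-2,0,0,-5,0],
    [-0.6,-18.1,-2,0,0,-9,0],
    [-2.4,-27.3,-2,0,0,-13,0],
    [-4.7,-36.4,-2,0,0,-17,0],
    [-7.7,-45.4,-2,0,0,-21,0],
    [-11.4,-54,-2,0,0,-25,0],
    [-15.6,-62.5,-2,0,0,-29,0],
    [-15.6,-62.5,-2,0,0,-29,0]
  ]
}}

```text
t: 11.97
tcp_pos: [0.4639, 0.2204, 0.0151]
tool_rot: [-0.003, 0.453, 0.892, -0.002]
ft_force: [0.5, 0.2, 0.5]
finger_gap: 0.0004
```

```bash
sed -i 's/in (-14.*15)/in (15,19,21,23,25,26.5,28,29.5)/' p2.py; python3 p2.py 2>/dev/null
```

```text
11.9667 [0.46386615 0.22035975 0.01510349] [0.49290898 0.23782687 0.48522907]
[]
15 [0.1, -0.2, 4.1, -0.4, -0.2, 0.7]
19 [-0.1, -9.6, 4.2, -0.4, -0.2, -3.3]
21 [-0.5, -14.3, 4.2, -0.4, -0.2, -5.3]
23 [-1.0, -19.0, 4.2, -0.4, -0.2, -7.3]
25 [-1.7, -23.7, 4.3, -0.4, -0.2, -9.3]
26.5 [-2.3, -27.2, 4.3, -0.4, -0.2, -10.8]
28 [-3.0, -30.6, 4.3, -0.4, -0.2, -12.3]
29.5 [-3.8, -34.1, 4.3, -0.4, -0.2, -13.8]
```

Emit:
{"fn": "move_arm", "kwargs": {
  "motion": [
    [-0.1,-9.6,3,0,0,-3.5,0],
    [-0.5,-14.3,3,0,0,-5.5,0],
    [-1,-19,3,0,0,-7.5,0],
    [-1.7,-23.7,3,0,0,-9.5,0],
    [-2.3,-27.2,3,0,0,-11,0],
    [-3,-30.6,3,0,0,-12.5,0],
    [-3.8,-34,3,0,0,-14,0],
    [-3.8,-34,3,0,0,-14,0],
    [-3.8,-34,3,0,0,-14,0],
    [-3.8,-34,3,0,0,-14,0]
  ]
}}

```text
t: 12.85
tcp_pos: [0.4403, 0.1981, 0.0126]
tool_rot: [-0.003, 0.344, 0.939, -0.002]
ft_force: [0.2, 1.2, 0.0]
finger_gap: 0.0004
```

```bash
python3 - <<'E' 2>/dev/null
from h import *
s=sensors.read_state(); print(s['t'],s['tcp_pos'],s['ft_force'])
a=cam('scene')['img'][195:345,280:480]
cv2.imwrite('pics/c6.png',np.clip(cv2.resize(a,None,fx=4,fy=4,interpolation=2)*1.4,0,255).astype(np.uint8)[:,:,::-1])
E
```

```text
12.85 [0.44025718 0.19812882 0.01263347] [0.22989297 1.21875566 0.03355785]
```

View pics/c6.png

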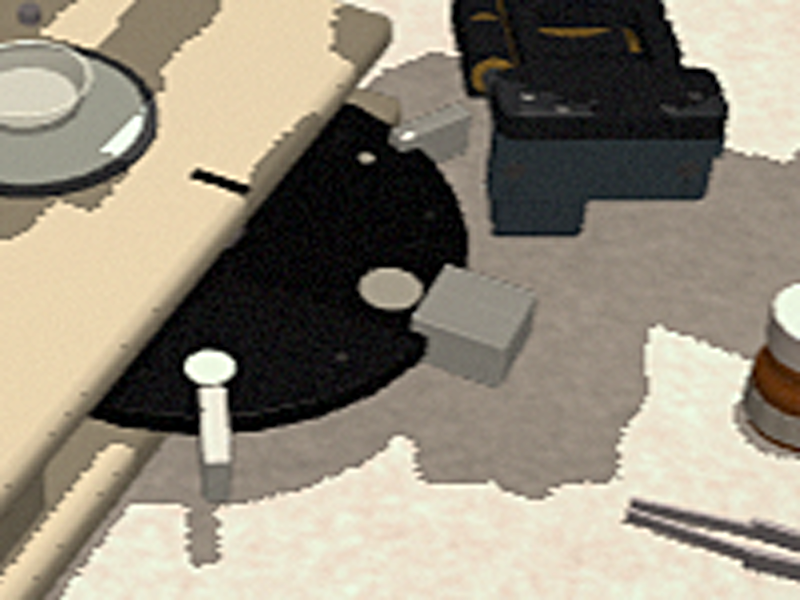

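The picture shows the broad tab with the 24 mm circle (390,290 in the crop) at the index line. The finger has come off the 6 mm tab. I'll retreat straight up and check.

Emit:
{"fn": "move_arm", "kwargs": {
  "motion": [
    [0,2,-40,0,0,0,0],
    [0,2,-80,0,0,0,0],
    [0,2,-120,0,0,0,0],
    [0,2,-160,0,0,0,0],
    [0,2,-200,0,0,0,0],
    [0,2,-200,0,0,0,0],
    [0,2,-200,0,0,0,0],
    [0,2,-200,0,0,0,0],
    [0,2,-200,0,0,0,0]
  ]
}}

```text
t: 13.65
tcp_pos: [0.442, 0.1996, 0.2114]
tool_rot: [-0.004, 0.344, 0.939, -0.002]
ft_force: [0.5, -1.1, -0.3]
finger_gap: 0.0007
```

```bash
python3 - <<'E' 2>/dev/null
from h import *
s=sensors.read_state(); print(s['t'],s['tcp_pos'],s['ft_force'],abs(s['dq']).max())
import time
for i in range(2):
    r=cam('scene','end%d.png'%i); print([[float(x) for x in c] for c in circles(r)])
a=cv2.imread('pics/scene0.png').astype(int); b=cv2.imread('pics/end1.png').astype(int)
# jar (cap), dish, slide box unchanged?
for n,(u0,v0,u1,v1) in dict(dish=(255,195,325,245),jar=(465,260,500,310),box=(335,360,505,480),forceps=(430,312,550,360)).items():
    print(n,[np.abs(a-b)[v0:v1,u0:u1].mean().round(1),(np.abs(a-b)[v0:v1,u0:u1].max(2)>40).mean().round(3)])
cv2.imwrite('pics/c7.png',cv2.imread('pics/end1.png')[150:480,200:600])
E
```

```text
13.65 [0.44195099 0.19963879 0.2114427 ] [ 0.532244   -1.12990806 -0.29374097] 0.009479570342784968
[[-1.5, 82.4, 21.8]]
[[-1.5, 82.4, 21.8]]
dish [np.float64(2.6), np.float64(0.0)]
jar [np.float64(3.0), np.float64(0.0)]
box [np.float64(2.8), np.float64(0.0)]
forceps [np.float64(3.1), np.float64(0.0)]
```

View pics/c7.png

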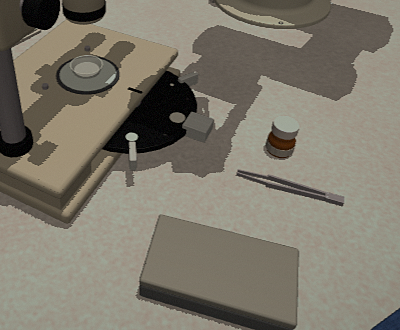

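The broad tab is steady at the index. It reads -1.5°, against -1.3° for the starting click, so it is seated. Nothing else has moved and the arm is clear, so I'm handing in.

```bash
python3 -c "
from station import robot
print(robot.sign_off())"
```

```text
the job is handed in; nothing more can be done
None
```

The turret is in the clear position: the broad tab is clicked in at the index line, and I handed the job in at about 13.8 s. I got it there with three counterclockwise pushes (one click each) on the narrow tab at the index, using the closed fingertips.

- **Missed first pass:** the first push went over the tab without touching it. The camera views showed the real fingertip about 30 mm short of the reported TCP. I corrected for this by pushing with the TCP about 10–15 mm above the table.
- **Last checks on the turret:** in two pictures the broad tab's circle measured 21.8 mm (nominally 24) and sat steady at -1.5°. The starting click read -1.3°, so the offset comes from the measurement, not the turret. The small-circle sizes also read low in the shadow of the arm, but their order was consistent.
- **Surroundings and forces:** the dish, jar, slide box and forceps looked unchanged in the before-and-after pictures. Every force I read during the job was under about 3 N. The arm ended about 0.2 m above the table, touching nothing.

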